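# Push the bench meter back into the instrument row

## Robot

A 6-joint arm with a two-finger parallel gripper is mounted at the origin on the work surface. World frame = base frame: x ahead of the robot, y to its left, z up, the work surface at z = 0. Lengths are in mm, angles in rad, forces in N, time in s.
With the tool pointing down it reaches from about 350 to 775 mm from the base axis. Payload 7.3 kg.
Tool frame: the origin (TCP) lies between the finger pads; the fingertips stand 17 mm ahead of it and the grasp point (between the pads) lies 2 mm behind it; z points along the fingers, y is the direction in which the jaws open and shut (so a half turn about z gives the same grasp; the last joint's range is limited). The gripper opens to 92 mm and grips with 3 to 60 N. Pads are 19 mm wide; open, the fingers measure 130 mm over their backs; the gripper's body (75 mm by 190 mm) begins 47 mm behind the grasp point.
Start: joints at [1.096, 0.342, 1.524, -0, 1.275, -0.146], TCP at [169.512, 496.899, 243.741] pointing down, gripper open.
Joint ranges: [-2.53, 2.53], [-0.77, 2.02], [0.04, 2.7], [-1, 4.14], [0.28, 2.66], [-3.11, 3.11]. Speed limits (rad/s): [2.57, 2.57, 3.14, 3.14, 3.14, 3.14].

## Interface

Orientations are given as [roll, pitch, yaw] about the fixed x, y, z axes, in that order (R = Rz(yaw) Ry(pitch) Rx(roll)).
In Python, from plant import get_obs, capture, get_calibration, close_job gives the robot as it stands.
- The arm moves only by the tool carry_out, never from a script. Its argument "moves" is one flat list of numbers, 7 for each row, row after row: the shift along the tool's x, y, z normalised to -1 to 1, where 1 is 40 cm, then the turn, a rotation vector about the tool's x, y, z normalised to -1 to 1, where 1 is 30 degrees, then the opening, from 0 (shut) to 1 (fully open). A call has exactly 8 rows; each row is the pose to reach, as a shift and turn from the pose measured when the call began, along the tool's axes at that moment; what a row does not reach only later rows make up. A row lasts 1/10 s, in which the tool goes at most 50 mm and 8.59 degrees, less where a joint would pass 70% of its speed; a pose out of reach is approached as far as the arm can. A call with a number of a shift or a turn outside -1 to 1 is refused whole. A call with a gripper value outside its range is refused whole. The fingers move at their own pace and stop on an object; the grip force is fixed at half the most. Time passes only in rows, so rows that repeat a pose let the fingers close, or fill a call up. It gives the time, the measured TCP pose, the force and the opening at its end, in the units of the state.
- get_obs(): the state, without advancing time (a new reading comes with each control period).
- capture(name): name is "scene" or "top" or "wrist"; returns the picture (420x560x3 uint8, red, green, blue); there is no depth.
- get_calibration(name): a dict with "vfov" (degrees; the focal length in pixels is half the picture's height over the tangent of half this angle, whatever the lens; pixels are square), "cx", "cy" (the principal point, pixels), "dist" ([k1, k2, p1, p2, k3] as OpenCV has them; the pictures are not rectified), "cam_to_world" (4x4, takes a point from camera to world coordinates). Camera axes: x right, y up, looking along -z (the intrinsics and any distortion apply to the point x, -y, -z); pixel columns grow to the right and rows downward; lengths in mm; the calibration is good to about 2 mm. A picture is of the moment at which its call begins: read the wrist's pose just before it. get_calibration takes no time and is no camera call; for the wrist camera it gives the pose at the moment of the call.
- close_job(): hands the job in, once; it reports no verdict.
The state is a dict: "time": time; "joint_positions": joint angles; "dq": joint speeds; "tau": joint torques, N m; "tool_pos": TCP position; "tcp_rot": TCP orientation; "contact_force": force on the tool from outside, world axes, zero at the start; "moment": the same for the moment, N m; "grip_width": finger opening in mm.
Only numpy, scipy, OpenCV 4.12 (cv2) and the standard library are available. Lean on these libraries where they do the work, as an engineer would, in place of code of your own. Each camera call takes 0.05 s, during which the arm holds its last target.

## Task

The bench meter with the yellow bumpers has been pulled out of the instrument row. With the fingertips, slide it back along the bench into the gap between the power supply and the signal generator, until its back stands square against the aluminium stop rail. Push it gently and only on its case: do not lift or tip it or use its carrying handle, and leave the two neighbours and everything else on the bench where they are.

Things in the scene. Friction and masses are not known exactly. Their poses are not given: they have to be found in the camera images.
- meter: Bench meter to push back: grey case, yellow rubber bumpers round front and back. 112 deep (x) x 132 wide (y) x 70 mm high, 0.5 to 1.1 kg, slides with 3 to 8 N. Origin: centre of its underside, z = 0 on the bench. x points from front to back: flat front face 56 mm in -x, back 56 mm in +x, bumper sides 66 mm in +y and -y. Bumpers: 6 to 70 mm high, 22 mm along each side; between them the sides lie 1.5 mm deeper.
- meter_handle: Black carrying handle across the middle of the meter's top, 88 mm long along the meter's y, 12 mm wide, reaching 81 mm above the bench; origin at its foot, in the middle. Not to be pulled or pushed.
- rail: Stop rail behind the row: bright aluminium angle, 480 mm long (y), 22 mm high, screwed to the bench. Origin: foot of its front face, at mid-length; x points square to it, away from the robot. The meter's place: its origin at rail x = -56 mm, y = 0, axes parallel to the rail's. The neighbours leave a gap of 160 mm there, 14 mm to spare on each side of the meter.
- supply: Bench power supply, dark blue case, 112 deep (x) x 132 wide (y) x 70 mm high, 1.8 kg, loose. Stands with its back to the rail, its centre 146 mm to one side (either side) of the rail's middle. Knobs and terminals stand 12 mm out of its front. Origin: centre of its underside, x from front to back.
- generator: Signal generator with a beige case, same size, 1.7 kg, loose; stands on the other side of the gap in the same way; a knob and sockets stand 12 mm out of its front. Origin: centre of its underside, x from front to back.
- reel: Bystander: white reel of solder standing on its flat side, 64 mm across, 40 mm high; origin: centre of its underside.
- dish: Bystander: round steel dish of screws, 72 mm across, 22 mm high; origin: centre of its underside.
- bottle: Bystander: white cleaner bottle with red cap, 52 mm across, 130 mm high; origin: centre of its underside.
- screwdriver: Bystander: screwdriver with red handle lying on the bench; origin under the middle of its length, x along it towards the tip.
- hammer: Bystander: hammer with wooden handle lying on the bench; origin under the middle of its length, x along it towards the head.
- brush: Bystander: small brush lying on the bench; origin under the middle of its length, x along it.
- pliers: Bystander: pliers with red handles lying on the bench, 155 mm long, 15 mm high; origin by the pivot, x towards the jaws.
Things that resemble listed ones, but are neither listed nor needed, are in the scene too. Leave any green or pink look-alike of the meter alone.

How it is judged:
By the outcome, as a careful person would: the job done as asked, in the order asked, and still so for the second after the job is handed in, with the robot touching nothing.
It also fails if it takes over 64 s, if anything falls off the work surface, if the arm or the gripper's body presses on something with over 40 N, if the wrist force passes 120 N, or if a joint passes its speed limit or range.

## Working session

There is one attempt and no reset: what is moved stays moved. The work goes in short steps, Python scripts to look and compute and a tool call to move; the robot and the scene stay as the last step left them, time stands still between calls to the robot, and variables do not carry over. Pictures are saved under pics/ and viewed, and the job is handed in when it is done.

Besides the shell and the picture viewer there is one more tool, called after "Request:" by a JSON object that holds its "name" and its "arguments", one argument or row to a line. carry_out: Moves the arm, as the interface text tells. Scaled input: -1 to 1 covers 40 cm each way for a shift and 30 degrees each way for a turn. Its arguments: {"type":"object","properties":{"moves":{"type":"array","items":{"type":"number"}}},"required":["moves"]}

```bash
mkdir -p pics; ls
python3 - <<'E'
from plant import *
import cv2
o=get_obs();print({k:o[k] for k in('time','tool_pos','tcp_rot','grip_width','contact_force')})
for n in('scene','top','wrist'):
    c=get_calibration(n);print(n,c)
    if n!='wrist': cv2.imwrite(f'pics/{n}0.png',capture(n)[:,:,::-1])
E
```

```text
pics
{'time': 0.0, 'tool_pos': array([169.33077348, 496.55033158, 243.06293195]), 'tcp_rot': array([-3.14012414e+00, -2.25299723e-04,  2.81276940e+00]), 'grip_width': 91.30880797363521, 'contact_force': array([-0.57641904,  0.58478535, -0.5200318 ])}
scene {'vfov': 43.408942087425245, 'cx': 285.24918304702345, 'cy': 212.11826118964154, 'dist': array([-0.11879025,  0.        ,  0.        ,  0.        ,  0.        ]), 'cam_to_world': array([[ 2.67046928e-01, -8.02807940e-01,  5.33090376e-01,
         1.28308686e+03],
       [ 9.63616534e-01,  2.28973706e-01, -1.37892052e-01,
        -1.68775103e+02],
       [-1.13628448e-02,  5.50518349e-01,  8.34745729e-01,
         1.26799812e+03],
       [ 0.00000000e+00,  0.00000000e+00,  0.00000000e+00,
         1.00000000e+00]])}
top {'vfov': 50.2322963929787, 'cx': 279.81970183047684, 'cy': 207.8911587261263, 'dist': array([-0.08878504,  0.        ,  0.        ,  0.        ,  0.        ]), 'cam_to_world': array([[-1.08653312e-02,  9.74923330e-01, -2.22275608e-01,
         1.76879103e+02],
       [-9.99932787e-01, -1.14927336e-02, -1.52933210e-03,
         2.73471848e+01],
       [-4.04553589e-03,  2.22244051e-01,  9.74982674e-01,
         1.52845920e+03],
       [ 0.00000000e+00,  0.00000000e+00,  0.00000000e+00,
         1.00000000e+00]])}
wrist {'vfov': 67.76577583149283, 'cx': 279.5328532414695, 'cy': 208.2823166956532, 'dist': array([-0.04468503,  0.        ,  0.        ,  0.        ,  0.        ]), 'cam_to_world': array([[ 3.22130355e-01, -9.07604186e-01, -2.69233496e-01,
         9.64561790e+01],
       [ 9.46693591e-01,  3.08284294e-01,  9.34453804e-02,
         5.22036110e+02],
       [-1.81096023e-03, -2.84983219e-01,  9.58530795e-01,
         3.84269763e+02],
       [ 0.00000000e+00,  0.00000000e+00,  0.00000000e+00,
         1.00000000e+00]])}
```

View pics/scene0.png

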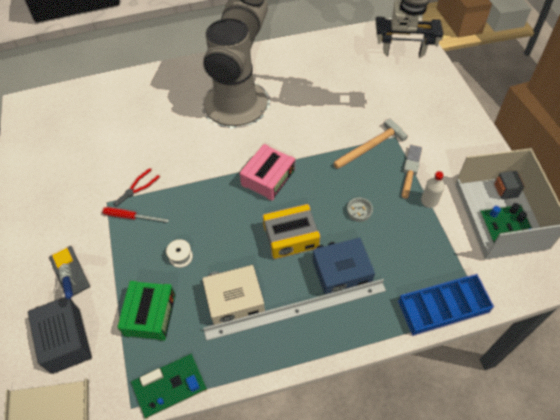

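View pics/top0.png

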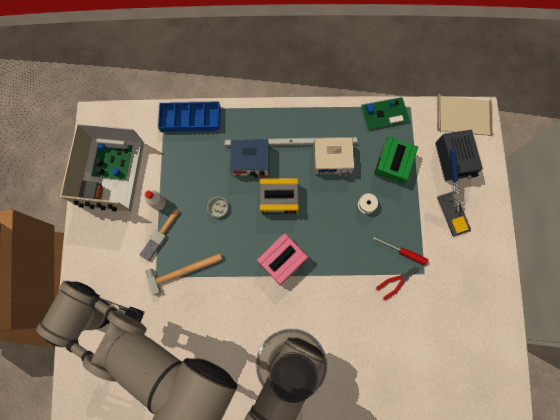

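```bash
cat > h.py <<'E'
import numpy as np,cv2
from plant import *
def K(c):
    f=210/np.tan(np.radians(c['vfov'])/2)
    return np.array([[f,0,c['cx']],[0,f,c['cy']],[0,0,1.]])
def ray(c,uv):
    p=cv2.undistortPoints(np.float64(uv).reshape(-1,1,2),K(c),c['dist']).reshape(-1,2)
    d=np.c_[p[:,0],-p[:,1],-np.ones(len(p))]@c['cam_to_world'][:3,:3].T
    return c['cam_to_world'][:3,3],d
def onz(c,uv,z):
    o,d=ray(c,uv); return (o+d*((z-o[2])/d[:,2])[:,None])[:,:2]
def proj(c,P):
    M=np.linalg.inv(c['cam_to_world']); p=np.float64(P).reshape(-1,3)@M[:3,:3].T+M[:3,3]
    p=p*[1,-1,-1]
    return cv2.projectPoints(p.reshape(-1,1,3),np.zeros(3),np.zeros(3),K(c),c['dist'])[0].reshape(-1,2)
E
python3 - <<'E'
import cv2
a=cv2.imread('pics/top0.png')[125:225,215:365]; cv2.imwrite('pics/topc.png',cv2.resize(a,None,fx=5,fy=5,interpolation=cv2.INTER_CUBIC))
a=cv2.imread('pics/scene0.png')[190:345,190:400]; cv2.imwrite('pics/scenec.png',cv2.resize(a,None,fx=3.8,fy=3.8,interpolation=cv2.INTER_CUBIC))
E
```

```text
(no output)
```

View pics/topc.png

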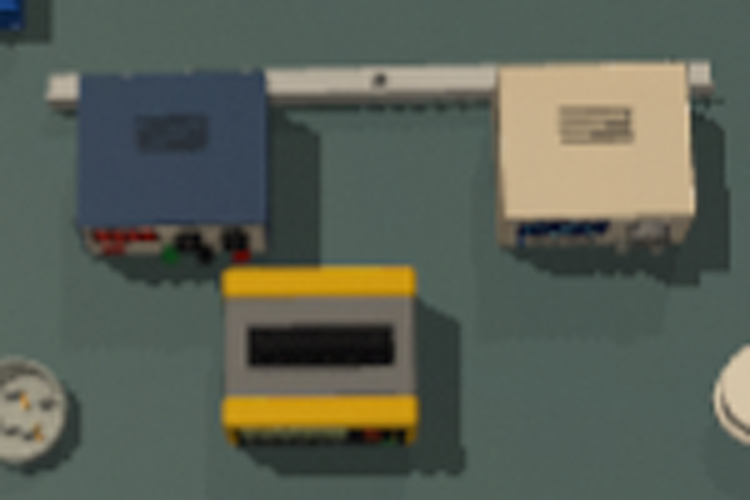

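View pics/scenec.png

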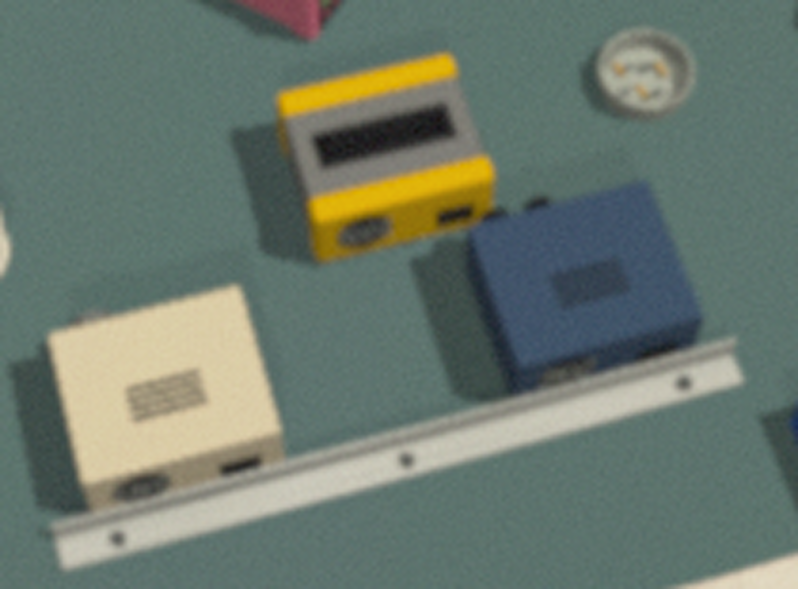

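Run:
```python
from h import *
c=get_calibration('top')
f=lambda p:np.array([215,125])+(np.float64(p)+.5)/5-.5
pr=lambda n,p,z:print(n,np.round(onz(c,f(p),z),1).tolist())
pr('meter top BL BR FL FR',[(223,268),(414,267),(221,429),(417,429)],70)
pr('supply top BL,BR,FL,FR',[(80,73),(266,71),(79,222),(266,223)],70)
pr('gen',[(497,67),(687,64),(503,216),(694,216)],70)
pr('rail front top edge',[(50,99),(700,86),(270,95),(495,91)],22)
pr('rail ends top-front',[(48,99),(711,86)],22)
pr('rail back top',[(48,75),(711,62)],22)
pr('hole',[(379,80)],3)
cs=get_calibration('scene')
g=lambda p:np.array([190,190])+(np.float64(p)+.5)/3.8-.5
ps=lambda n,p,z:print(n,np.round(onz(cs,g(p),z),1).tolist())
ps('S meter top BR BL FR FL',[(309,205),(494,160),(278,97),(453,56)],70)
ps('S gen BL,BR, FL FR',[(283,433),(86,488),(240,287),(49,337)],70)
ps('S supply BL,BR,FL,FR',[(697,318),(513,365),(649,185),(470,232)],70)
ps('S rail top back edge',[(55,530),(737,343)],22)
ps('S hole',[(406,460),(118,539),(683,383)],3)
```

```text
meter top BL BR FL FR [[613.5, 98.5], [612.7, -31.1], [501.6, 99.9], [500.1, -30.9]]
supply top BL,BR,FL,FR [[756.1, 197.9], [755.7, 68.7], [647.6, 196.9], [645.1, 69.1]]
gen [[756.8, -91.7], [757.8, -224.1], [648.2, -92.6], [646.9, -223.3]]
rail front top edge [[755.6, 224.7], [760.0, -240.9], [756.4, 67.2], [757.5, -93.6]]
rail ends top-front [[755.6, 226.2], [760.0, -248.8]]
rail back top [[774.0, 226.5], [778.3, -249.8]]
hole [[774.3, -11.3]]
S meter top BR BL FR FL [[602.9, -33.3], [603.2, 100.2], [510.8, -32.1], [511.2, 98.2]]
S gen BL,BR, FL FR [[762.5, -92.4], [765.7, -222.9], [651.8, -94.1], [653.9, -225.6]]
S supply BL,BR,FL,FR [[758.0, 193.4], [756.9, 64.9], [652.1, 197.6], [653.6, 67.2]]
S rail top back edge [[768.4, -250.7], [762.7, 227.8]]
S hole [[775.1, -13.0], [777.9, -212.6], [773.0, 186.8]]
```

```bash
cat >> h.py <<'E'
from scipy.spatial.transform import Rotation as R
def plan(pos,yaw):
    o=get_obs(); T=R.from_euler('xyz',o['tcp_rot'])
    s=T.inv().apply(np.array(pos)-o['tool_pos'])/400
    W=R.from_euler('xyz',[np.pi,0,np.radians(yaw)])
    r=np.degrees((T.inv()*W).as_rotvec())/30
    print('t',round(o['time'],2),'pos',o['tool_pos'].round(1),'rot',np.degrees(o['tcp_rot']).round(2),'F',np.round(o['contact_force'],1),'w',round(o['grip_width'],1))
    print('shift',s.round(4),'turn',r.round(4))
E
python3 - <<'E'
from h import *
c=get_calibration('top')
print(onz(c,[(218,197),(218,218),(207,208),(229,208)],22))
plan([557,140,200],90.55)
E
```

```text
[[561.68512014 244.18879563]
 [487.16854739 242.70676407]
 [522.90351801 281.61272001]
 [522.00400424 205.26092565]]
t 0.1 pos [169.4 496.6 243.2] rot [-1.7993e+02 -1.0000e-02  1.6116e+02] F [ 0.1  0.1 -0.2] w 91.9
shift [-1.2051 -0.5307  0.1083] turn [-2.3000e-03  1.2000e-03  2.3538e+00]
```

Request:
{"name": "carry_out", "arguments": {
  "moves": [-0.1,-0.045,0.01,0,0,0.15,0.9,-0.2,-0.09,0.02,0,0,0.3,0.9,-0.3,-0.13,0.03,0,0,0.45,0.9,-0.4,-0.18,0.04,0,0,0.6,0.9,-0.5,-0.22,0.05,0,0,0.75,0.9,-0.6,-0.26,0.06,0,0,0.9,0.9,-0.7,-0.31,0.07,0,0,1,0.9,-0.75,-0.33,0.07,0,0,1,0.9]
}}

```text
time: 0.9
tool_pos: [412.3, 272.1, 214.4]
tcp_rot: [-3.139, 0.001, 2.285]
contact_force: [0.1, 0.3, 0.7]
grip_width: 82.0
```

Run:
```python
from h import *
plan([557,140,200],90.55)
```

```text
t 0.9 pos [412.3 272.1 214.4] rot [-1.7984e+02  5.0000e-02  1.3093e+02] F [0.1 0.3 0.7] w 82.0
shift [-0.4865  0.0571  0.0363] turn [-0.0046  0.0034  1.346 ]
```

Request:
{"name": "carry_out", "arguments": {
  "moves": [-0.08,0.01,0.01,0,0,0.2,0.9,-0.16,0.02,0.015,0,0,0.4,0.9,-0.24,0.03,0.02,0,0,0.6,0.9,-0.32,0.04,0.025,0,0,0.8,0.9,-0.4,0.05,0.03,0,0,1,0.9,-0.487,0.057,0.036,0,0,1,0.9,-0.487,0.057,0.036,0,0,1,0.9,-0.487,0.057,0.036,0,0,1,0.9]
}}

```text
time: 1.7
tool_pos: [556.9, 139.4, 199.3]
tcp_rot: [-3.138, 0.002, 1.76]
contact_force: [-0.7, -0.5, -0.7]
grip_width: 82.5
```

Run:
```python
from h import *
plan([557,125,100],90.55)
c=get_calibration('wrist');cv2.imwrite('pics/w1.png',capture('wrist')[:,:,::-1])
np.save('c1.npy',c,allow_pickle=True)
```

```text
t 1.7 pos [556.9 139.4 199.3] rot [-1.7978e+02  1.0000e-01  1.0085e+02] F [-0.7 -0.5 -0.7] w 82.5
shift [-0.0349 -0.0055  0.2484] turn [-0.0069  0.0039  0.3434]
```

View pics/w1.png

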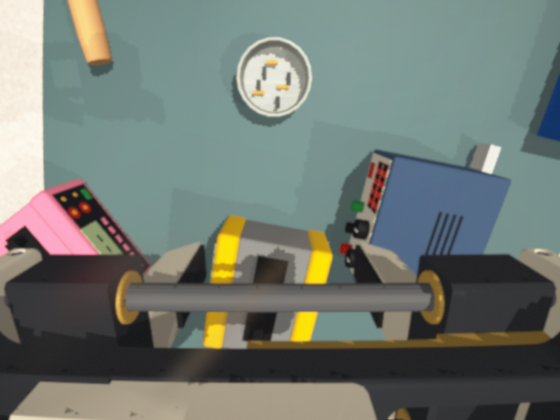

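Run:
```python
from h import *
c=np.load('c1.npy',allow_pickle=True).item()
print('meter',onz(c,[(229,216),(329,234)],70).round(1).tolist())
print('supply FL,BL',onz(c,[(385,153),(508,181)],70).round(1).tolist())
print('pink',onz(c,[(80,181),(148,263)],70).round(1).tolist())
print('pink foot',onz(c,[(150,265)],2).round(1).tolist())
t=get_calibration('top')
print('pink top',onz(t,[(258,259),(283,235),(307,258)],70).round(1).tolist())
```

```text
meter [[513.3, 120.1], [606.8, 120.3]]
supply FL,BL [[636.9, 202.1], [754.0, 200.2]]
pink [[376.3, 127.1], [443.1, 57.9]]
pink foot [[420.6, 16.0]]
pink top [[339.4, 102.6], [417.7, 20.2], [340.8, -57.1]]
```

Run:
```python
import cv2
a=cv2.imread('pics/w1.png')[190:360,190:400]; cv2.imwrite('pics/w1c.png',cv2.resize(a,None,fx=3.5,fy=3.5,interpolation=cv2.INTER_CUBIC))
a=cv2.imread('pics/top0.png')[170:225,250:315]; cv2.imwrite('pics/topc2.png',cv2.resize(a,None,fx=10,fy=10,interpolation=cv2.INTER_CUBIC))
a=cv2.imread('pics/scene0.png')[195:265,255:330]; cv2.imwrite('pics/scenec2.png',cv2.resize(a,None,fx=8,fy=8,interpolation=cv2.INTER_CUBIC))
```

```text
(no output)
```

View pics/w1c.png

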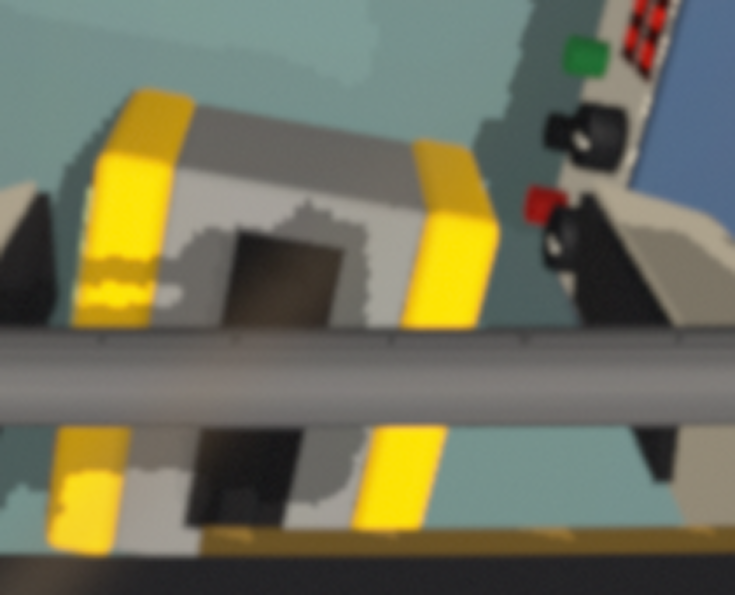

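View pics/topc2.png

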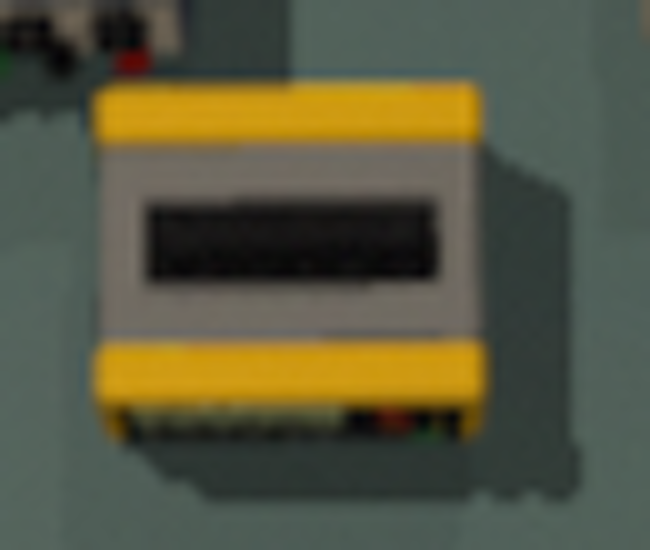

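View pics/scenec2.png

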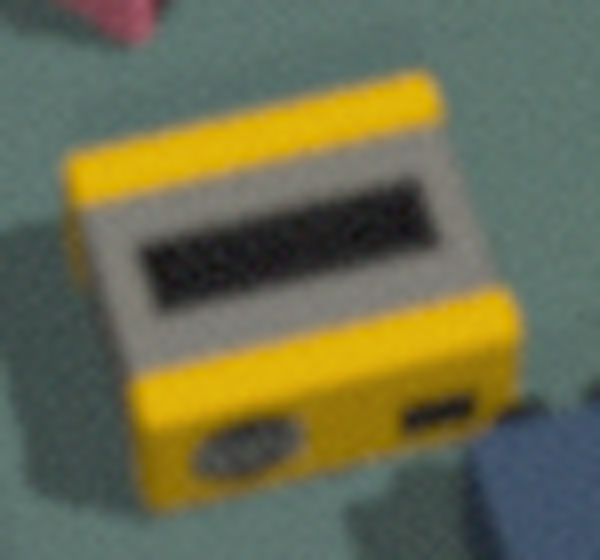

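Run:
```python
from h import *
c=np.load('c1.npy',allow_pickle=True).item()
p=onz(c,[(218,234.3),(332.3,255)],70)
print('meter',p.round(1).tolist(),np.degrees(np.arctan2(p[1,1]-p[0,1],p[1,0]-p[0,0])))
p=onz(c,[(229.5,216),(324,232.5)],6);print('foot',p.round(1).tolist())
# near side (−y) edge: 
print(onz(c,[(190+50/3.5,190+540/3.5)],70).round(1))
t=get_calibration('top')
print('top',onz(t,[(250+95/10-.45,170+90/10-.45),(250+480/10-.45,170+88/10-.45),(250+96/10-.45,170+402/10-.45),(250+486/10-.45,170+402/10-.45)],70).round(1).tolist())
s=get_calibration('scene')
print('scene BR BL',onz(s,[(255+132/8,195+420/8),(255+521/8,195+335/8),(255+62/8,195+160/8),(255+435/8,195+75/8)],70).round(1).tolist())
```

```text
meter [[505.8, 100.4], [614.8, 100.2]] -0.1173765985114851
foot [[506.9, 97.5], [615.9, 98.4]]
[[507.6 -25.7]]
top [[612.3, 99.0], [611.4, -31.6], [503.8, 98.7], [502.3, -31.4]]
scene BR BL [[614.7, -34.9], [618.7, 96.7], [510.3, -32.1], [511.6, 99.6]]
```

Run:
```python
from h import *
plan([558,122,45],90.5)
```

```text
t 1.75 pos [556.5 140.  199.6] rot [-1.7980e+02  1.0000e-01  1.0092e+02] F [ 0.3  1.  -0.1] w 82.8
shift [-0.0443 -0.0034  0.3866] turn [-0.0064  0.0039  0.3473]
```

Request:
{"name": "carry_out", "arguments": {
  "moves": [-0.04,-0.003,0.0,-0.006,0.004,0.2,0.85,-0.044,-0.003,0.07,-0.006,0.004,0.347,0.85,-0.044,-0.003,0.14,-0.006,0.004,0.347,0.85,-0.044,-0.003,0.21,-0.006,0.004,0.347,0.85,-0.044,-0.003,0.28,-0.006,0.004,0.347,0.85,-0.044,-0.003,0.34,-0.006,0.004,0.347,0.85,-0.044,-0.003,0.386,-0.006,0.004,0.347,0.85,-0.044,-0.003,0.386,-0.006,0.004,0.347,0.85]
}}

```text
time: 2.55
tool_pos: [555.6, 123.1, 43.1]
tcp_rot: [-3.136, 0.0, 1.581]
contact_force: [0.2, -0.3, -0.1]
grip_width: 78.0
```

Run:
```python
from h import *
plan([558,112,45],90.5)
c=get_calibration('wrist');cv2.imwrite('pics/w2.png',capture('wrist')[:,:,::-1])
```

```text
t 2.55 pos [555.6 123.1  43.1] rot [-1.7967e+02  1.0000e-02  9.0600e+01] F [ 0.2 -0.3 -0.1] w 78.0
shift [-0.0279  0.0058 -0.0049] turn [-0.0109  0.0003  0.0034]
```

View pics/w2.png

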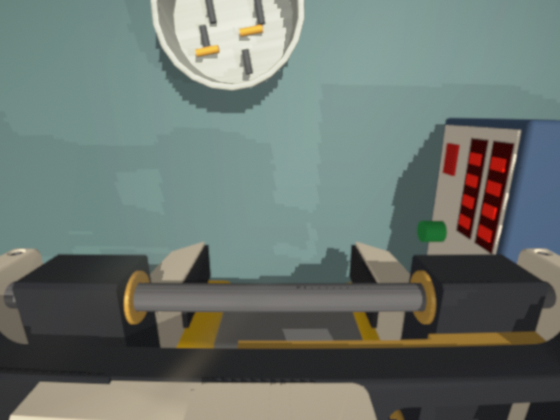

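Request:
{"name": "carry_out", "arguments": {
  "moves": [-0.012,0.005,-0.004,-0.01,0,0.003,0.85,-0.02,0.005,-0.004,-0.01,0,0.003,0.85,-0.028,0.005,-0.004,-0.01,0,0.003,0.85,-0.036,0.005,-0.004,-0.01,0,0.003,0.85,-0.044,0.005,-0.004,-0.01,0,0.003,0.85,-0.052,0.005,-0.004,-0.01,0,0.003,0.85,-0.06,0.005,-0.004,-0.01,0,0.003,0.85,-0.068,0.005,-0.004,-0.01,0,0.003,0.85]
}}

```text
time: 3.4
tool_pos: [559.8, 96.8, 47.4]
tcp_rot: [3.137, -0.002, 1.579]
contact_force: [0.3, 6.0, 3.4]
grip_width: 78.2
```

Run:
```python
from h import *
plan([558,63,45],90.5)
cv2.imwrite('pics/s2.png',capture('scene')[:,:,::-1])
a=cv2.imread('pics/s2.png')[160:345,190:400]; cv2.imwrite('pics/s2c.png',cv2.resize(a,None,fx=3.2,fy=3.2,interpolation=cv2.INTER_CUBIC))
```

```text
t 3.4 pos [559.8  96.8  47.4] rot [ 1.7973e+02 -1.0000e-01  9.0490e+01] F [0.3 6.  3.4] w 78.2
shift [-0.0844 -0.0052  0.0059] turn [ 0.0091 -0.0032 -0.0003]
```

View pics/s2c.png

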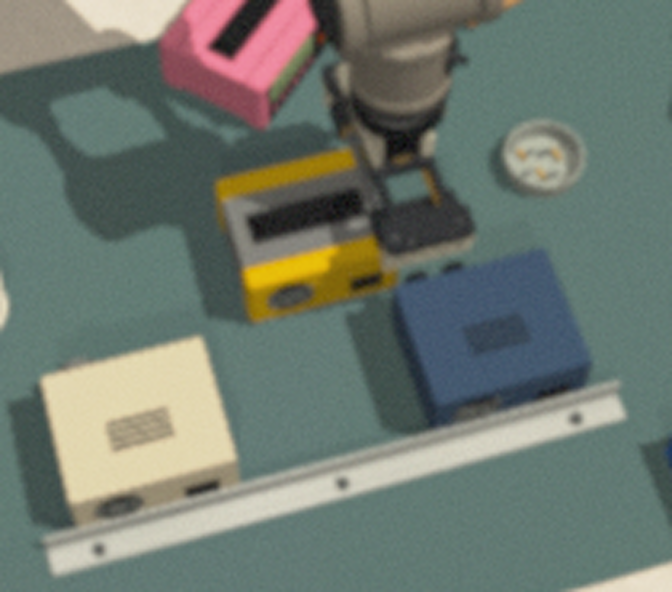

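Request:
{"name": "carry_out", "arguments": {
  "moves": [-0.01,-0.003,0.002,0.005,-0.003,0,0.85,-0.02,-0.005,0.004,0.009,-0.003,0,0.85,-0.03,-0.005,0.004,0.009,-0.003,0,0.85,-0.04,-0.005,0.004,0.009,-0.003,0,0.85,-0.05,-0.005,0.004,0.009,-0.003,0,0.85,-0.058,-0.005,0.004,0.009,-0.003,0,0.85,-0.066,-0.005,0.004,0.009,-0.003,0,0.85,-0.07,-0.005,0.004,0.009,-0.003,0,0.85]
}}

```text
time: 4.25
tool_pos: [558.7, 68.9, 46.9]
tcp_rot: [3.139, -0.001, 1.579]
contact_force: [-0.6, 5.7, 3.1]
grip_width: 78.0
```

```bash
cat > look.py <<'E'
from h import *
import sys
n=sys.argv[1]
plan([558,63,45],90.5)
cv2.imwrite(f'pics/s{n}.png',capture('scene')[:,:,::-1])
a=cv2.imread(f'pics/s{n}.png')[190:340,200:400]; cv2.imwrite(f'pics/s{n}c.png',cv2.resize(a,None,fx=4,fy=4,interpolation=cv2.INTER_CUBIC))
E
python3 look.py 3
```

```text
t 4.25 pos [558.7  68.9  46.9] rot [ 1.7987e+02 -7.0000e-02  9.0450e+01] F [-0.6  5.7  3.1] w 78.0
shift [-0.0146 -0.002   0.0046] turn [ 0.0044 -0.0023 -0.0015]
```

View pics/s3c.png

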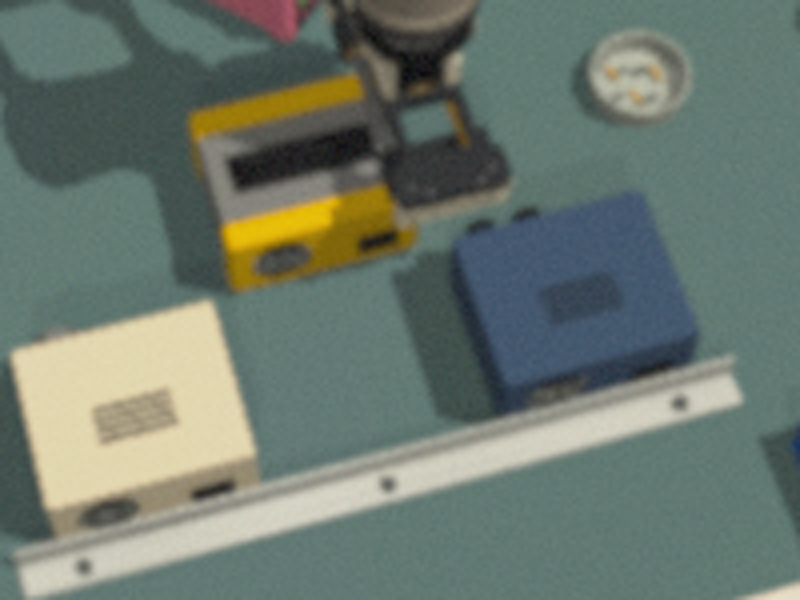

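Run:
```python
from h import *
s=get_calibration('scene')
g=lambda p:np.array([200,190])+(np.float64(p)+.5)/4-.5
print(onz(s,g([(222,228),(188,117)]),70).round(1).tolist(),onz(s,g([(237,291),(413,245)]),6).round(1).tolist())
g=lambda p:np.array([255,195])+(np.float64(p)+.5)/8-.5
print(onz(s,g([(132,425),(62,160)]),70).round(1).tolist(),onz(s,g([(153,512),(519,425)]),6).round(1).tolist())
```

```text
[[600.5, -75.4], [510.5, -77.1]] [[614.3, -72.3], [612.7, 52.1]]
[[614.9, -36.1], [508.6, -32.9]] [[613.9, -30.7], [615.5, 98.7]]
```

Request:
{"name": "carry_out", "arguments": {
  "moves": [-0.006,-0.002,0.004,0.004,-0.002,0,0.85,-0.012,-0.002,0.004,0.004,-0.002,0,0.85,-0.016,-0.002,0.004,0.004,-0.002,0,0.85,-0.016,-0.002,0.004,0.004,-0.002,0,0.85,-0.016,-0.002,0.004,0.004,-0.002,0,0.85,0,-0.002,0.0,0.004,-0.002,0,0.85,0.03,-0.002,0.0,0.004,-0.002,0,0.85,0.06,-0.002,0.0,0.004,-0.002,0,0.85]
}}

```text
time: 5.1
tool_pos: [557.7, 93.4, 47.0]
tcp_rot: [3.141, 0.0, 1.578]
contact_force: [0.7, 1.1, 0.9]
grip_width: 78.3
```

Run:
```python
from h import *
plan([480,90,170],60)
cv2.imwrite('pics/t4.png',capture('top')[:,:,::-1])
```

```text
t 5.1 pos [557.7  93.4  47. ] rot [179.99   0.    90.43] F [0.7 1.1 0.9] w 78.3
shift [-0.0071 -0.1942 -0.3076] turn [5.0000e-04 0.0000e+00 1.0142e+00]
```

View pics/t4.png

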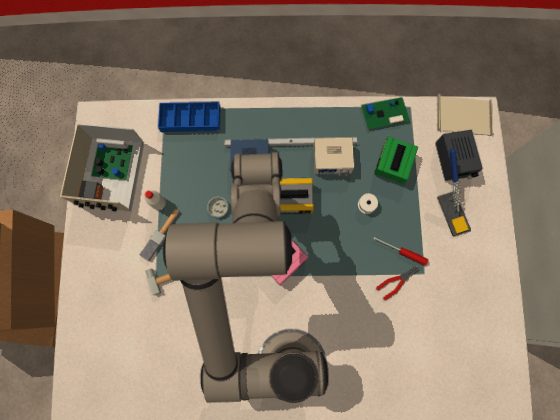

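Request:
{"name": "carry_out", "arguments": {
  "moves": [0,0,-0.08,0,0,0,0.85,0,0,-0.16,0,0,0,0.85,0,0,-0.24,0,0,0.1,0.85,-0.01,-0.05,-0.28,0,0,0.35,0.85,-0.05,-0.1,-0.28,0,0,0.6,0.85,-0.1,-0.15,-0.28,0,0,0.85,0.85,-0.15,-0.19,-0.28,0,0,1,0.85,-0.2,-0.21,-0.28,0,0,1,0.85]
}}

```text
time: 5.95
tool_pos: [472.7, 14.4, 158.9]
tcp_rot: [-3.141, -0.0, 1.055]
contact_force: [0.1, -0.1, 0.1]
grip_width: 77.9
```

Run:
```python
from h import *
plan([480,-12,160],0.5)
```

```text
t 5.95 pos [472.7  14.4 158.9] rot [-1.7995e+02 -1.0000e-02  6.0440e+01] F [ 0.1 -0.1  0.1] w 77.9
shift [-0.0485  0.0484 -0.0028] turn [-1.8000e-03  7.0000e-04  1.9978e+00]
```

Request:
{"name": "carry_out", "arguments": {
  "moves": [-0.02,0.02,0,0,0,0.25,0.85,-0.049,0.048,0,0,0,0.5,0.85,-0.049,0.048,0,0,0,0.75,0.85,-0.049,0.048,0,0,0,1,0.85,-0.049,0.048,0,0,0,1,0.8,-0.049,0.048,0,0,0,1,0.8,-0.049,0.048,0,0,0,1,0.8,-0.049,0.048,0,0,0,1,0.8]
}}

```text
time: 6.75
tool_pos: [479.7, -11.9, 158.8]
tcp_rot: [-3.141, 0.0, 0.533]
contact_force: [-1.0, -0.4, 0.4]
grip_width: 73.4
```

Run:
```python
from h import *
plan([480,-12,160],0.5)
```

```text
t 6.75 pos [479.7 -11.9 158.8] rot [-1.7995e+02  2.0000e-02  3.0540e+01] F [-1.  -0.4  0.4] w 73.4
shift [ 0.0005  0.0005 -0.0029] turn [-0.0016  0.0013  1.0014]
```

Request:
{"name": "carry_out", "arguments": {
  "moves": [0,0,0,0,0,0.25,0.8,0,0,0,0,0,0.5,0.8,0,0,0,0,0,0.75,0.8,0,0,0,0,0,1,0.8,0,0,0,0,0,1,0.8,0,0,0,0,0,1,0.8,0,0,0,0,0,1,0.8,0,0,0,0,0,1,0.8]
}}

```text
time: 7.55
tool_pos: [479.7, -11.9, 158.8]
tcp_rot: [-3.141, 0.001, 0.011]
contact_force: [-0.4, -0.3, 0.0]
grip_width: 73.4
```

Run:
```python
from h import *
plan([480,-12,45],0.5)
c=get_calibration('wrist');np.save('c5.npy',c,allow_pickle=True)
cv2.imwrite('pics/w5.png',capture('wrist')[:,:,::-1])
cv2.imwrite('pics/t5.png',capture('top')[:,:,::-1])
cv2.imwrite('pics/s5.png',capture('scene')[:,:,::-1])
a=cv2.imread('pics/t5.png')[125:225,215:365]; cv2.imwrite('pics/t5c.png',cv2.resize(a,None,fx=5,fy=5,interpolation=cv2.INTER_CUBIC))
a=cv2.imread('pics/s5.png')[190:340,200:400]; cv2.imwrite('pics/s5c.png',cv2.resize(a,None,fx=4,fy=4,interpolation=cv2.INTER_CUBIC))
```

```text
t 7.55 pos [479.7 -11.9 158.8] rot [-1.7996e+02  5.0000e-02  6.4000e-01] F [-0.4 -0.3  0. ] w 73.4
shift [0.001  0.0004 0.2846] turn [-0.0012  0.0017  0.0047]
```

View pics/w5.png

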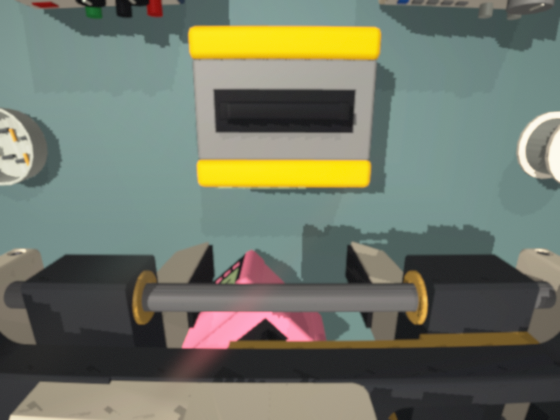

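View pics/t5c.png

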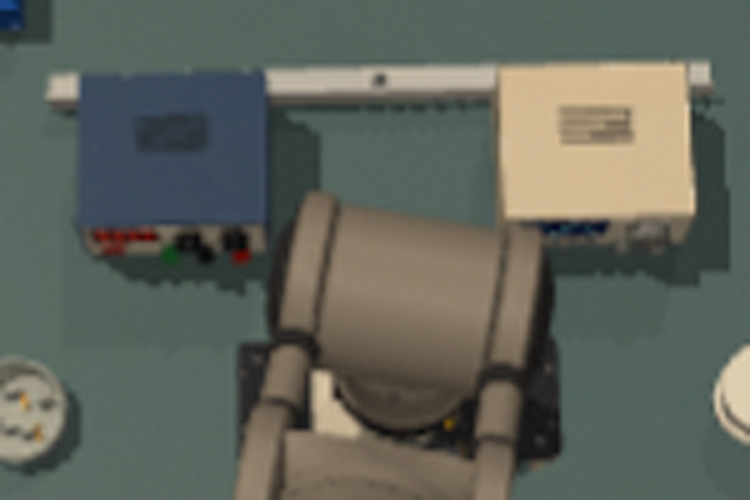

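View pics/s5c.png

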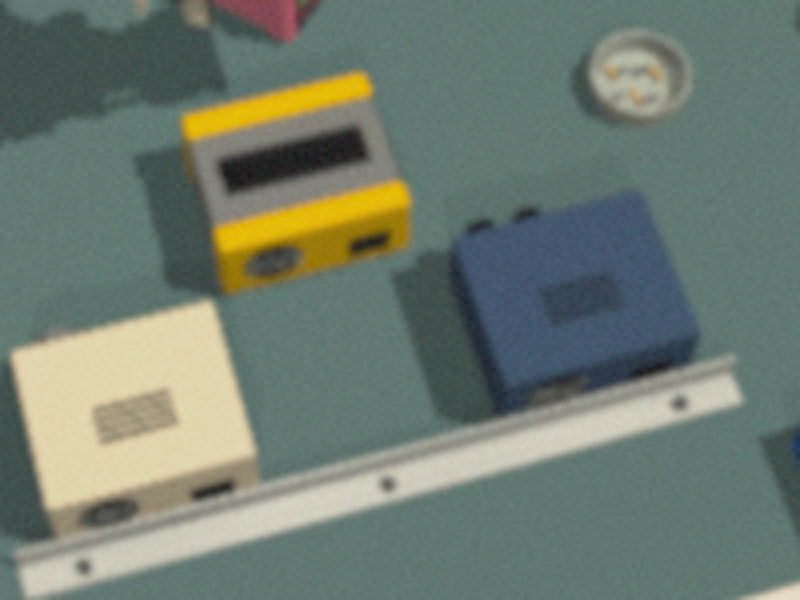

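Run:
```python
from h import *
c=np.load('c5.npy',allow_pickle=True).item()
im=cv2.imread('pics/w5.png');h=cv2.cvtColor(im,cv2.COLOR_BGR2HSV)
m=cv2.inRange(h,(18,150,120),(38,255,255));m[240:]=0
n,l,st,_=cv2.connectedComponentsWithStats(m)
for i in range(1,n):
    if st[i,4]>500:
        pts=np.argwhere(l==i)[:,::-1].astype(np.float32);r=cv2.minAreaRect(pts);b=cv2.boxPoints(r)
        print(st[i],b.round(1).tolist(),onz(c,b,70).round(1).tolist())
print('sup front-right? knob row', onz(c,[(180,3),(382,3)],35).round(1))
```

```text
[ 188   26  193   34 6252] [[187.8000030517578, 58.0], [188.0, 25.100000381469727], [380.1000061035156, 26.299999237060547], [379.8999938964844, 59.20000076293945]] [[594.1, 52.1], [614.5, 50.8], [615.4, -76.9], [594.9, -78.6]]
[ 197  160  174   28 4698] [[197.0, 160.0], [370.0, 160.0], [370.0, 187.0], [197.0, 187.0]] [[524.6, 49.7], [526.1, -77.7], [505.8, -79.6], [504.2, 50.9]]
sup front-right? knob row [[638.7  65.5]
 [640.6 -87.1]]
```

Request:
{"name": "carry_out", "arguments": {
  "moves": [0,0.003,0.06,0,0.002,0,0.8,0,0.003,0.12,0,0.002,0,0.8,0,0.003,0.18,0,0.002,0,0.8,0,0.003,0.24,0,0.002,0,0.8,0,0.003,0.285,0,0.002,0,0.8,0,0.003,0.285,0,0.002,0,0.8,0.01,0.003,0.285,0,0.002,0,0.8,0.02,0.003,0.285,0,0.002,0,0.8]
}}

```text
time: 8.5
tool_pos: [488.8, -13.1, 45.9]
tcp_rot: [-3.141, -0.002, 0.01]
contact_force: [-0.2, -0.3, 0.4]
grip_width: 73.4
```

Run:
```python
from h import *
plan([530,-13,45],0.6)
```

```text
t 8.5 pos [488.8 -13.1  45.9] rot [-1.7999e+02 -1.3000e-01  5.9000e-01] F [-0.2 -0.3  0.4] w 73.4
shift [0.1031 0.0007 0.0026] turn [-0.0003 -0.0044 -0.0002]
```

Push 40 mm along the rail's x axis.

Request:
{"name": "carry_out", "arguments": {
  "moves": [0.01,0,0.002,0,-0.004,0,0.8,0.022,0,0.002,0,-0.004,0,0.8,0.034,0,0.002,0,-0.004,0,0.8,0.046,0,0.002,0,-0.004,0,0.8,0.058,0,0.002,0,-0.004,0,0.8,0.07,0,0.002,0,-0.004,0,0.8,0.082,0,0.002,0,-0.004,0,0.8,0.094,0,0.002,0,-0.004,0,0.8]
}}

```text
time: 9.3
tool_pos: [525.2, -12.5, 45.6]
tcp_rot: [-3.141, 0.003, 0.011]
contact_force: [-6.7, 0.1, 2.8]
grip_width: 73.7
```

Run:
```python
from h import *
plan([570,-13,45],0.6)
print(get_obs()['moment'])
c=get_calibration('wrist');np.save('c6.npy',c,allow_pickle=True)
cv2.imwrite('pics/w6.png',capture('wrist')[:,:,::-1])
```

```text
t 9.3 pos [525.2 -12.5  45.6] rot [-1.7997e+02  1.7000e-01  6.1000e-01] F [-6.7  0.1  2.8] w 73.7
shift [0.1119 0.0024 0.0012] turn [-0.001   0.0057  0.0005]
[-0.04314025  1.09173212  0.02145453]
```

View pics/w6.png

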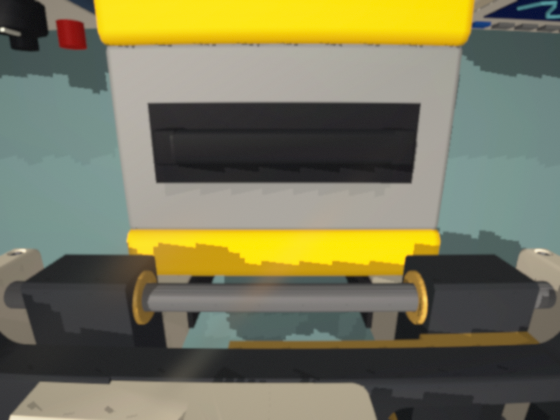

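Request:
{"name": "carry_out", "arguments": {
  "moves": [0.015,0,0.001,0,0.005,0,0.8,0.03,0,0.001,0,0.005,0,0.8,0.045,0,0.001,0,0.005,0,0.8,0.06,0,0.001,0,0.005,0,0.8,0.075,0,0.001,0,0.005,0,0.8,0.09,0,0.001,0,0.005,0,0.8,0.105,0,0.001,0,0.005,0,0.8,0.12,0,0.001,0,0.005,0,0.8]
}}

```text
time: 10.15
tool_pos: [573.4, -11.9, 45.4]
tcp_rot: [-3.141, 0.001, 0.011]
contact_force: [-5.6, 0.1, 3.6]
grip_width: 73.5
```

Run:
```python
from h import *
plan([610,-12.5,45],0.6)
c=get_calibration('wrist');np.save('c7.npy',c,allow_pickle=True)
cv2.imwrite('pics/w7.png',capture('wrist')[:,:,::-1])
cv2.imwrite('pics/s7.png',capture('scene')[:,:,::-1])
a=cv2.imread('pics/s7.png')[190:340,200:400]; cv2.imwrite('pics/s7c.png',cv2.resize(a,None,fx=4,fy=4,interpolation=cv2.INTER_CUBIC))
```

```text
t 10.15 pos [573.4 -11.9  45.4] rot [-1.7997e+02  7.0000e-02  6.2000e-01] F [-5.6  0.1  3.6] w 73.5
shift [0.0914 0.0025 0.0008] turn [-0.0011  0.0025  0.0008]
```

View pics/w7.png

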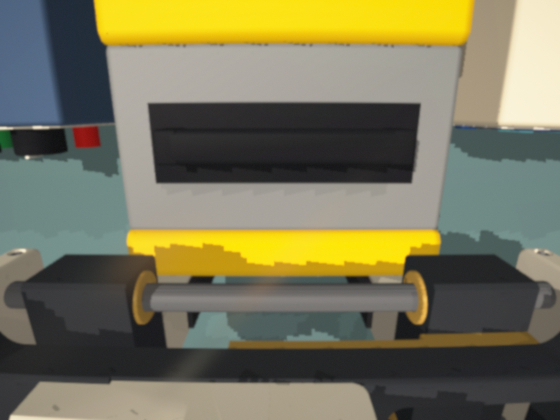

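View pics/s7c.png

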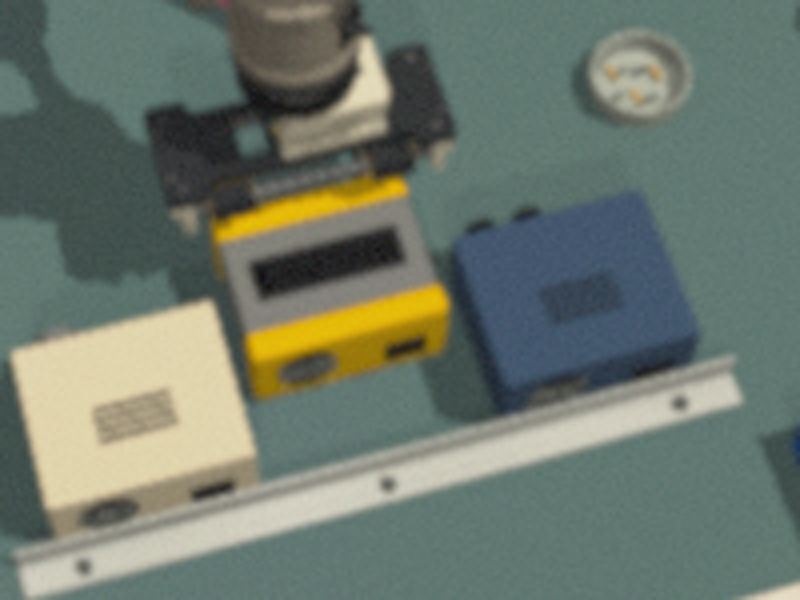

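Run:
```python
from h import *
c=np.load('c7.npy',allow_pickle=True).item()
print('sup edge',onz(c,[(58,122),(58,5)],70).round(1).tolist(),'gen',onz(c,[(501,125),(506,5)],70).round(1).tolist())
print('meter front',onz(c,[(128,232),(440,232)],70).round(1).tolist(),'back',onz(c,[(97,20),(471,20)],70).round(1).tolist())
im=cv2.imread('pics/w7.png');print(im[60,30:125:5].tolist());print(im[60,455:530:5].tolist())
```

```text
sup edge [[647.9, 70.8], [686.6, 64.7]] gen [[648.7, -92.5], [688.4, -87.0]]
meter front [[605.0, 49.7], [606.5, -75.8]] back [[681.6, 51.6], [683.2, -75.4]]
[[133, 106, 84], [135, 108, 86], [135, 108, 85], [135, 108, 85], [103, 81, 63], [64, 49, 38], [58, 45, 34], [59, 46, 36], [59, 46, 36], [59, 46, 35], [57, 45, 34], [59, 47, 34], [59, 46, 35], [58, 47, 36], [60, 46, 36], [61, 52, 43], [158, 166, 170], [167, 174, 180], [168, 175, 179]]
[[149, 159, 161], [112, 121, 124], [119, 143, 157], [125, 150, 166], [125, 151, 166], [125, 150, 166], [125, 150, 166], [125, 149, 164], [125, 150, 164], [125, 151, 165], [129, 157, 170], [195, 229, 241], [210, 240, 249], [211, 240, 249], [211, 240, 249]]
```

Request:
{"name": "carry_out", "arguments": {
  "moves": [0.014,0.001,0.001,0,0.002,0,0.8,0.028,0.001,0.001,0,0.002,0,0.8,0.042,0.001,0.001,0,0.002,0,0.8,0.056,0.001,0.001,0,0.002,0,0.8,0.07,0.001,0.001,0,0.002,0,0.8,0.084,0.001,0.001,0,0.002,0,0.8,0.098,0.001,0.001,0,0.002,0,0.8,0.11,0.001,0.001,0,0.002,0,0.8]
}}

```text
time: 11.05
tool_pos: [617.8, -11.8, 45.2]
tcp_rot: [-3.141, -0.0, 0.011]
contact_force: [-6.4, 0.0, 2.2]
grip_width: 73.7
```

Run:
```python
from h import *
plan([636,-12,45],0.6)
c=get_calibration('wrist');np.save('c8.npy',c,allow_pickle=True)
cv2.imwrite('pics/w8.png',capture('wrist')[:,:,::-1])
cv2.imwrite('pics/s8.png',capture('scene')[:,:,::-1])
a=cv2.imread('pics/s8.png')[190:340,200:400]; cv2.imwrite('pics/s8c.png',cv2.resize(a,None,fx=4,fy=4,interpolation=cv2.INTER_CUBIC))
```

```text
t 11.05 pos [617.8 -11.8  45.2] rot [-1.7997e+02 -1.0000e-02  6.3000e-01] F [-6.4  0.   2.2] w 73.7
shift [0.0455 0.001  0.0005] turn [-0.0011 -0.0003  0.0011]
```

View pics/w8.png

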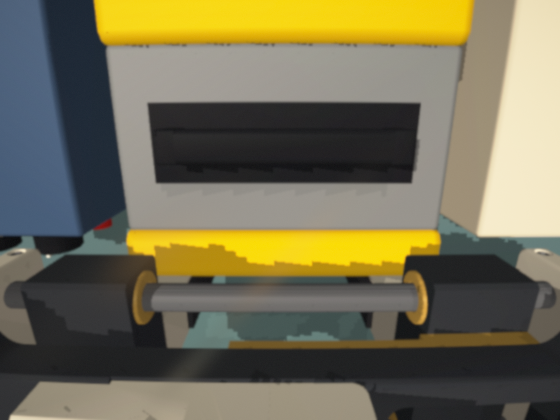

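View pics/s8c.png

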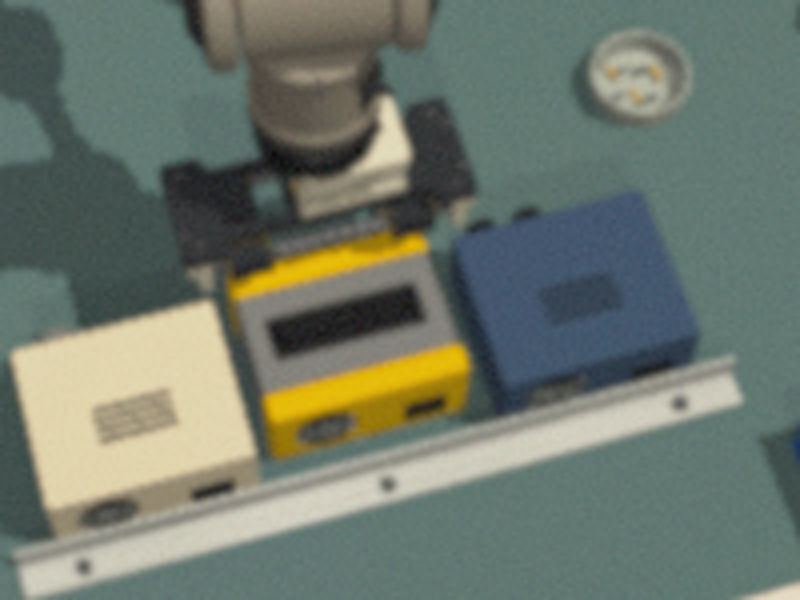

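Request:
{"name": "carry_out", "arguments": {
  "moves": [0.008,0.001,0,0,0,0,0.8,0.014,0.001,0,0,0,0,0.8,0.02,0.001,0,0,0,0,0.8,0.025,0.001,0,0,0,0,0.8,0.03,0.001,0,0,0,0,0.8,0.034,0.001,0,0,0,0,0.8,0.037,0.001,0,0,0,0,0.8,0.04,0.001,0,0,0,0,0.8]
}}

```text
time: 11.95
tool_pos: [633.7, -12.0, 45.2]
tcp_rot: [-3.141, -0.0, 0.011]
contact_force: [-6.1, -0.0, 2.6]
grip_width: 73.6
```

Run:
```python
from h import *
plan([638,-12,45],0.6)
cv2.imwrite('pics/s9.png',capture('scene')[:,:,::-1])
a=cv2.imread('pics/s9.png')[230:340,230:380]; cv2.imwrite('pics/s9c.png',cv2.resize(a,None,fx=5,fy=5,interpolation=cv2.INTER_CUBIC))
```

```text
t 11.95 pos [633.7 -12.   45.2] rot [-179.97   -0.      0.63] F [-6.1 -0.   2.6] w 73.6
shift [0.0109 0.0001 0.0005] turn [-0.0011 -0.0001  0.0012]
```

View pics/s9c.png

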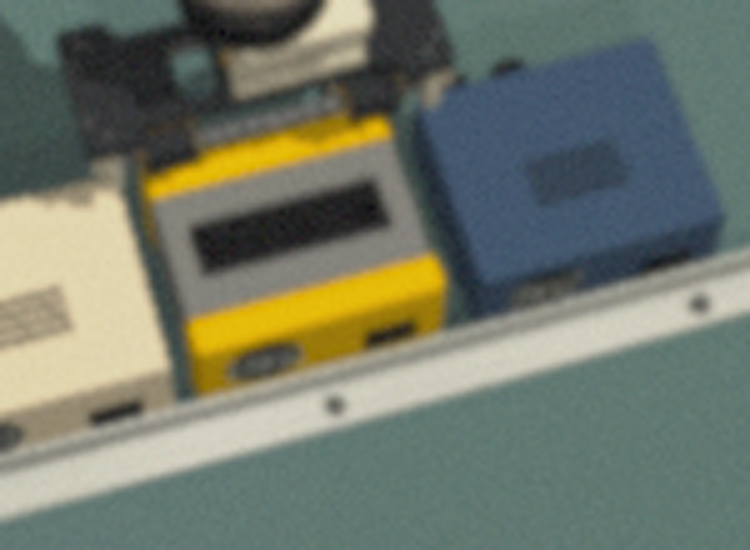

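Request:
{"name": "carry_out", "arguments": {
  "moves": [0.002,0,0,0,0,0,0.8,0.004,0,0,0,0,0,0.8,0.006,0,0,0,0,0,0.8,0.007,0,0,0,0,0,0.8,0.008,0,0,0,0,0,0.8,0.009,0,0,0,0,0,0.8,0.01,0,0,0,0,0,0.8,0.01,0,0,0,0,0,0.8]
}}

```text
time: 12.8
tool_pos: [637.0, -11.9, 45.2]
tcp_rot: [-3.141, 0.001, 0.011]
contact_force: [-5.1, 0.3, 2.2]
grip_width: 73.5
```

Request:
{"name": "carry_out", "arguments": {
  "moves": [0.002,0,0,0,0,0,0.8,0.0035,0,0,0,0,0,0.8,0.005,0,0,0,0,0,0.8,0.006,0,0,0,0,0,0.8,0.007,0,0,0,0,0,0.8,0.0075,0,0,0,0,0,0.8,0.0075,0,0,0,0,0,0.8,0.0075,0,0,0,0,0,0.8]
}}

```text
time: 13.6
tool_pos: [637.5, -11.9, 45.3]
tcp_rot: [-3.141, 0.007, 0.011]
contact_force: [-12.2, -0.9, 7.3]
grip_width: 73.4
```

Run:
```python
from h import *
plan([641,-12,45],0.6)
cv2.imwrite('pics/s10.png',capture('scene')[:,:,::-1])
a=cv2.imread('pics/s10.png')[230:340,230:380]; cv2.imwrite('pics/s10c.png',cv2.resize(a,None,fx=5,fy=5,interpolation=cv2.INTER_CUBIC))
```

```text
t 13.6 pos [637.5 -11.9  45.3] rot [-179.96    0.38    0.64] F [-12.2  -0.9   7.3] w 73.4
shift [0.0088 0.0004 0.0006] turn [-0.0015  0.0127  0.0015]
```

View pics/s10c.png

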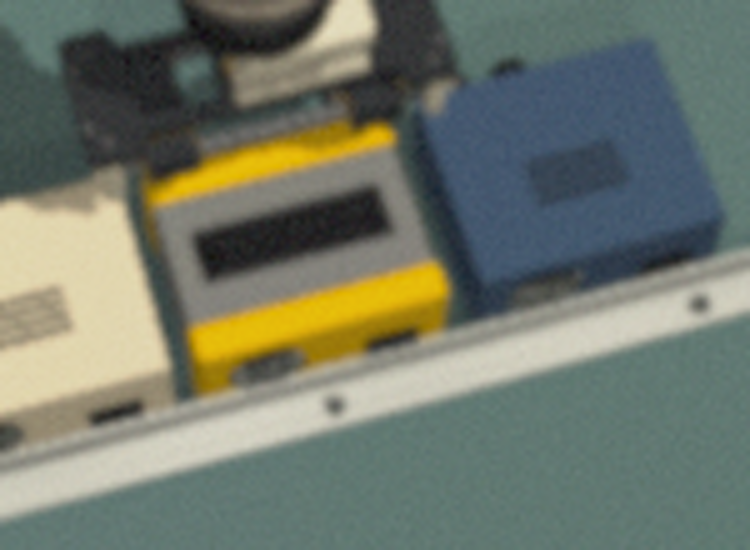

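Request:
{"name": "carry_out", "arguments": {
  "moves": [0.007,0,0,0,0.005,0,0.8,0.008,0,0,0,0.005,0,0.8,0.009,0,0,0,0.005,0,0.8,0.009,0,0,0,0.005,0,0.8,0.009,0,0,0,0.005,0,0.8,0.009,0,0,0,0.005,0,0.8,0.009,0,0,0,0.005,0,0.8,0.009,0,0,0,0.005,0,0.8]
}}

```text
time: 14.45
tool_pos: [637.4, -11.8, 45.3]
tcp_rot: [-3.141, 0.012, 0.011]
contact_force: [-17.0, -0.9, 9.7]
grip_width: 73.4
```

Run:
```python
from h import *
plan([641,-12,45],0.6);print(get_obs()['moment'])
```

```text
t 14.45 pos [637.4 -11.8  45.3] rot [-179.94    0.69    0.64] F [-17.   -0.9   9.7] w 73.4
shift [0.0089 0.0005 0.0007] turn [-0.002   0.0231  0.0012]
[-0.39160167  2.39650873 -0.26392463]
```

Request:
{"name": "carry_out", "arguments": {
  "moves": [0,0,0,0,0.023,0,0.8,-0.01,0,0,0,0.023,0,0.8,-0.03,0,0,0,0.023,0,0.8,-0.06,0,0,0,0.023,0,0.8,-0.1,0,0,0,0.023,0,0.8,-0.14,0,0,0,0.023,0,0.8,-0.18,0,-0.04,0,0.023,0,0.8,-0.2,0,-0.12,0,0.023,0,0.8]
}}

```text
time: 15.25
tool_pos: [555.0, -12.5, 92.6]
tcp_rot: [-3.14, 0.006, 0.011]
contact_force: [0.2, -0.2, 0.3]
grip_width: 73.3
```

Request:
{"name": "carry_out", "arguments": {
  "moves": [-0.03,0,-0.1,0,0,0,0.8,-0.06,0,-0.2,0,0,0,0.8,-0.08,0,-0.3,0,0,0,0.8,-0.1,0,-0.4,0,0,0,0.8,-0.1,0,-0.45,0,0,0,0.8,-0.1,0,-0.45,0,0,0,0.8,-0.1,0,-0.45,0,0,0,0.8,-0.1,0,-0.45,0,0,0,0.8]
}}

```text
time: 16.05
tool_pos: [515.4, -13.2, 271.3]
tcp_rot: [-3.139, 0.008, 0.011]
contact_force: [-0.3, -0.1, 0.2]
grip_width: 73.6
```

Run:
```python
from h import *
plan([450,-12,250],0.6)
c=get_calibration('wrist');np.save('c11.npy',c,allow_pickle=True)
for n in('wrist','scene','top'): cv2.imwrite(f'pics/{n}11.png',capture(n)[:,:,::-1])
a=cv2.imread('pics/scene11.png')[210:340,190:390]; cv2.imwrite('pics/s11c.png',cv2.resize(a,None,fx=4,fy=4,interpolation=cv2.INTER_CUBIC))
a=cv2.imread('pics/top11.png')[125:225,215:365]; cv2.imwrite('pics/t11c.png',cv2.resize(a,None,fx=5,fy=5,interpolation=cv2.INTER_CUBIC))
```

```text
t 16.05 pos [515.4 -13.2 271.3] rot [-179.85    0.47    0.63] F [-0.3 -0.1  0.2] w 73.6
shift [-0.163  -0.0046  0.0547] turn [-0.0048  0.0158  0.0009]
```

View pics/wrist11.png

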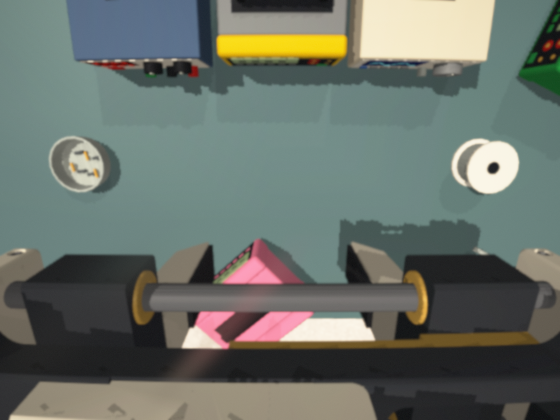

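View pics/s11c.png

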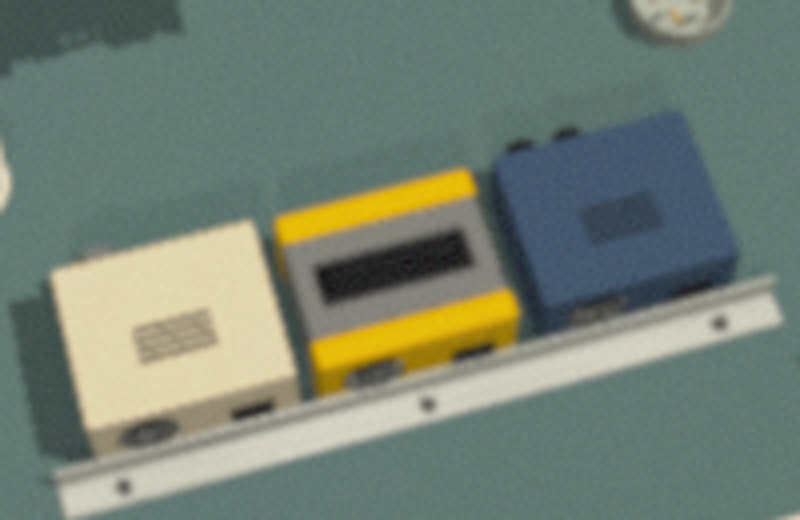

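View pics/t11c.png

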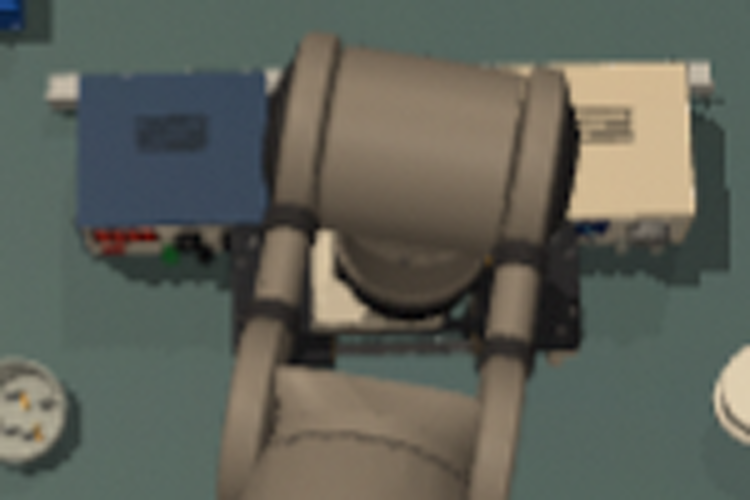

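Request:
{"name": "carry_out", "arguments": {
  "moves": [-0.1,-0.07,0,0,0,0,0.8,-0.2,-0.15,0,0,0,0,0.8,-0.25,-0.25,0,0,0,0,0.8,-0.25,-0.37,0,0,0,0,0.8,-0.25,-0.49,0,0,0,0,0.8,-0.25,-0.6,0,0,0,0,0.8,-0.25,-0.7,0,0,0,0,0.8,-0.25,-0.7,0,0,0,0,0.8]
}}

```text
time: 17.0
tool_pos: [411.9, 269.6, 272.1]
tcp_rot: [-3.138, 0.009, 0.016]
contact_force: [0.8, -0.5, -1.1]
grip_width: 73.3
```

Run:
```python
from h import *
plan([450,-12,250],0.6)
cv2.imwrite('pics/top12.png',capture('top')[:,:,::-1])
a=cv2.imread('pics/top12.png')[130:185,220:365]; cv2.imwrite('pics/t12c.png',cv2.resize(a,None,fx=5.5,fy=5.5,interpolation=cv2.INTER_CUBIC))
```

```text
t 17.0 pos [411.9 269.6 272.1] rot [-179.8     0.53    0.91] F [ 0.8 -0.5 -1.1] w 73.3
shift [0.0846 0.7056 0.052 ] turn [-0.0066  0.0178  0.0103]
```

View pics/t12c.png

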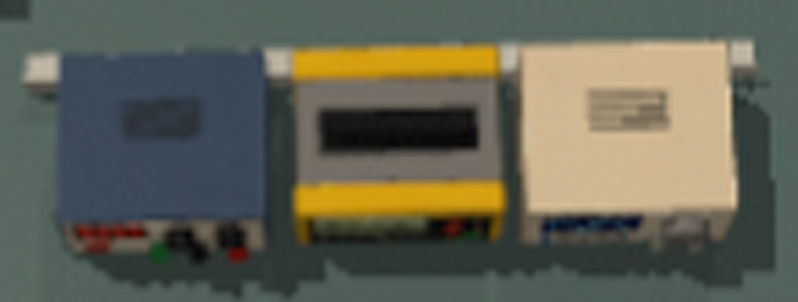

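View pics/top12.png

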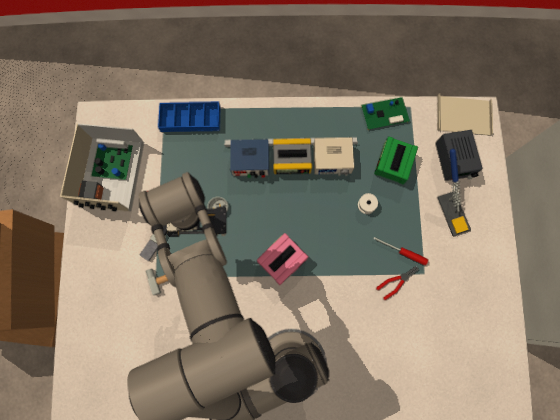

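Run:
```python
from h import *
t=get_calibration('top')
a=cv2.imread('pics/top0.png').astype(int);b=cv2.imread('pics/top12.png').astype(int)
d=np.abs(a-b).max(2)
print('diff supply',d[138:175,230:268].mean(),'gen',d[138:172,316:356].mean(), 'pink',d[240:280,262:304].mean(),'green',d[140:180,378:415].mean(),'reel',d[195:215,358:380].mean())
f=lambda p:np.array([220,130])+(np.float64(p)+.5)/5.5-.5
q=onz(t,f([(265,52),(294,51),(499,48),(521,44),(265,215),(294,214),(503,213),(522,212)]),70);print(q.round(1).tolist())
for y0,r in((141,'back'),(166,'front')):
    print(r,b[y0,266:274].tolist(),b[y0,308:318].tolist())
```

```text
diff supply 3.44950213371266 gen 6.538235294117647 pink 25.097023809523808 green 3.829054054054054 reel 5.8090909090909095
[[754.8, 68.8], [755.2, 50.5], [755.7, -78.9], [758.3, -92.8], [647.0, 69.2], [647.4, 51.2], [646.5, -78.4], [647.1, -90.2]]
back [[89, 72, 57], [88, 71, 56], [117, 122, 124], [151, 165, 173], [160, 177, 186], [160, 176, 187], [137, 159, 171], [74, 155, 192]] [[17, 159, 213], [18, 158, 211], [44, 135, 171], [146, 169, 183], [165, 182, 191], [156, 175, 184], [113, 134, 148], [136, 170, 194], [146, 182, 208], [146, 183, 207]]
front [[88, 71, 58], [92, 75, 61], [63, 51, 41], [47, 49, 40], [52, 54, 46], [52, 55, 46], [53, 56, 47], [37, 99, 125]] [[17, 158, 213], [18, 159, 213], [17, 157, 210], [20, 115, 151], [45, 69, 75], [52, 55, 46], [53, 64, 70], [86, 108, 123], [135, 169, 192], [147, 184, 208]]
```

Run:
```python
from h import *
for n in('top0','top12'):
    h=cv2.cvtColor(cv2.imread(f'pics/{n}.png'),cv2.COLOR_BGR2HSV)
    m=cv2.inRange(h,(160,60,90),(178,255,255));m[:230]=0;m[285:]=0;m[:,:255]=0;m[:,310:]=0
    p=np.argwhere(m);print(n,len(p),p.mean(0).round(2),p.min(0),p.max(0))
close_job()
```

```text
top0 1126 [258.57 282.01] [233 257] [284 307]
top12 1104 [258.52 282.17] [233 257] [284 307]
the job is handed in; nothing more can be done
```

The meter is back in the gap between the supply and the generator, with its back against the stop rail, and the job is handed in. I used about 17 s of the 64 s allowed.

**How it was pushed:** I pushed the meter about 46 mm sideways with two open fingertips on its side bumpers. I then pushed it about 144 mm straight back with two fingertips low on its front face. It was not lifted or gripped, and the handle was not touched.

**Seating:** Sliding took about 6 N. At the rail the tool stopped moving and the push rose to 17 N, after which I backed straight off. In the last top view the meter's front and back edges line up with its neighbours'. Its angle reads about 0.4 to 0.6°, against about 0.5 to 0.6° for the rail.

**Neighbours and bystanders:**
- **Checked:** The supply, the generator, the reel and the pink and green look-alikes show no visible shift between the first and last top views.
- **Less sure:** The rest looked undisturbed, but I did not compare them by pixel. The arm partly covered some of them in the last view.

**Sideways centring:** The meter sits about 2 to 2.5 mm off centre towards the generator. I measured gaps of about 18 mm and 13 mm, where 14 mm each was expected. Their sum is about 3 mm more than the stated 28 mm, which is within measuring error at that resolution. I left it, as it touches neither neighbour.

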